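Drip tray home and portafilter locked

ROBOT

A 6-joint arm with a two-finger parallel gripper is mounted at the origin on a cart in front of the work surface, level with it; the furniture and walls round the work are solid. World frame = base frame: x ahead of the robot, y to its left, z up, the work surface at z = 0. Lengths are in m, angles in rad, forces in N, time in s.
With the tool pointing down it reaches from about 0.275 to 0.875 m from the base axis. Payload 12.5 kg.
Tool frame: the origin (TCP) lies on the centre line of the jaws, within the pads' length; the fingertips stand r.finger_overhang ahead of it and the grasp point (between the pads) lies 3 mm ahead of it (r.finger_overhang is the distance from the TCP to the fingertips, in m); z points along the fingers, y is the direction in which the jaws open and shut (so a half turn about z gives the same grasp; the last joint's range is limited). The gripper opens to 85 mm and grips with 20 to 120 N. Pads are 22 mm wide; open, the fingers measure 114 mm over their backs; the gripper's body (76 mm by 85 mm) begins 54 mm behind the grasp point. The pads swing forward as they close: fully open they stand 13 mm farther back than shut.
Start: joints at [-1.21, 0.351, 1.652, -0, 1.139, -0.085], TCP at [0.237, -0.496, 0.253] pointing down, gripper open.
Joint ranges: [-2.75, 2.75], [-0.79, 2.1], [0.01, 2.65], [-1.57, 4.71], [0.07, 3.14], [-2.87, 2.87]. Speed limits (rad/s): [2.22, 2.22, 2.79, 3.14, 3.14, 3.14].

INTERFACE

Orientations are given as a unit quaternion [x, y, z, w].
In Python, from cell import r, optics gives the robot as it stands. The module is installed in compiled form; this text tells all that it offers. Calls block until the motion is done:
- r.move_to(position, orientation): joint-space move of the TCP to a pose.
- r.move_linear(position, rot=None, vel=0.15): straight line of the TCP; rot=None keeps the orientation; vel is the mean speed in m/s.
- r.set_joints(angles): joint-space move.
- r.set_gripper(opening, squeeze=None): opening from 0.0 (shut) to 1.0 (fully open); squeeze is the grip in N (None keeps the last); returns when the fingers have stopped.
- r.sleep(seconds).
- r.inverse_kinematics(position, orientation): joint angles nearest the present ones, or None.
- optics.get_image(name): name is "scene" or "side" or "wrist"; returns a dict with "pixels" (420x560x3 uint8, red, green, blue), "depth" (420x560 float32, m along the optical axis (not along the pixel's ray), 0 where there is no reading), "fx", "fy", "cx", "cy" (pixels), "camera_from_world" (4x4, takes a point from world to camera coordinates); the wrist camera has in their place "mount" (4x4, takes a point from camera to tool coordinates, whose origin is the TCP and whose axes are the flange's). Camera axes: x right, y down, z forward; pixel columns grow to the right and rows downward; lengths in m; the calibration is good to about 2 mm. The wrist camera is an equidistant fisheye: a pixel r from the principal point sees the ray r / f radians off the axis. A picture is of the moment at which its call begins: read the wrist's pose just before it.
A pose or a line that the arm cannot do raises r.PlanningError and nothing moves.
- r.hand_in(): hands the job in, once; it reports no verdict.
Readings, each from a call of its own:
- r.current_t(): time.
- r.current_q(): joint angles.
- r.current_qvel(): joint speeds.
- r.current_effort(): joint torques, N m.
- r.current_tool_pos(): TCP position.
- r.current_ee_rot(): TCP orientation.
- r.current_contact_force(): force on the tool from outside, world axes, zero at the start.
- r.current_torque(): the same for the moment, N m.
- r.current_opening(): opening from 0.0 (shut) to 1.0 (fully open).
Only numpy, scipy, OpenCV 4.12 (cv2) and the standard library are available. Lean on these libraries where they do the work, as an engineer would, in place of code of your own. Each camera call takes 0.05 s, during which the arm holds its last target. There are 200 camera calls.

TASK

Make the espresso machine ready after its clean: nudge the drip tray into line with the bay between the machine's two side rails and push it fully home, so that its steel front plate sits tight against the rail ends, and push the portafilter handle round from the left until it is locked pointing straight out of the machine's front. Use only the fingertips or the outside of the fingers: do not lift or tip the tray, and leave the cup, tamper, jar and other things where they stand.

Things in the scene. Friction and masses are not known exactly. Their poses are not given: they have to be found in the camera images.
- espresso_machine: Fixed boxy steel espresso machine, 200 mm wide. Origin on the worktop straight below the brew group's axis; x points from the front into the machine (the user is on the -x side), y to the user's left, z up. The 320 mm high body begins at x = 0.045. In front of it two rails lie along x on the worktop, at y = +-0.089, with an open-topped bay 156 mm wide between them.
- rail_end_left (a point): Middle of the flat front end of the left rail, at x = -0.093, y = 0.089, z = 0.026 of the machine. The rail is 22 mm wide, its top 49 mm high.
- rail_end_right (a point): The same of the right rail, at y = -0.089.
- group (a point): Centre of the underside of the brew group, which hangs over the bay 148 mm up, 72 mm across, and carries the portafilter. The portafilter's basket, 70 mm across, hangs below it from 148 to 119 mm up, its funnel and spouts down to 87 mm.
- wand_tip (a point): Lower tip of the fixed steam wand, an 8 mm tube at the machine's right, at x = 0.012, y = -0.097, z = 0.105 of the machine; it rises from there back to the body.
- drip_tray: Loose steel drip tray, about 0.5 kg, slid flat along the worktop by a few newtons. Origin on the worktop below the middle of its front plate's outer face; x from plate to rear, y left, z up. Behind the plate: 148 mm wide, 90 mm deep, 46 mm high, rear corners rounded (18 mm), 4 mm play each side in the bay. Home: axes parallel to the machine's, origin at its x = -0.105, y = 0.
- tray_front (a point): Middle of the outer face of the drip tray's front plate, 25 mm above the worktop; axes as the tray. The plate is 200 mm wide, 12 mm thick, 50 mm high; its back stops against both rail ends when the tray is home. The tray's centre of mass is about 48 mm behind this face.
- portafilter (a joint): Angle of the portafilter about the brew group's vertical axis, rad. 0: handle 60 degrees to the user's left of straight out. It grows as the handle is pushed round to the front (anticlockwise seen from above). 1.047: locked at its stop, handle straight out along the machine's -x. It stays where it is left; friction about 2 N at the handle.
- handle_end (a point): Outer end of the portafilter's dark wooden handle, 190 mm from the group's axis and 132 mm above the worktop. The handle is level, round and 21 to 27 mm thick; its wood is the last 120 mm, then a 14 mm thick steel neck runs to the basket.
- cup: White espresso cup, 60 mm across, 55 mm high, with a handle, standing on the coaster; origin under its middle. To be left alone.
- coaster: Round cork coaster, 92 mm across, 9 mm thick; origin under its middle. To be left alone.
- tamper: Coffee tamper, steel foot 58 mm across with a wooden grip, 87 mm high; origin under its middle. To be left alone.
- honey_jar: Jar with a red lid, 61 mm across, 86 mm high; origin under its middle. To be left alone.

How it is judged:
At the end, for the whole second after the job is handed in: The drip tray stands flat in the bay, square to the machine, its front plate within 4 mm of resting on the rail ends; the portafilter handle is within 0.08 rad (about 5 degrees) of its locked stop; both at rest (x of drip_tray in the frame of espresso_machine above -0.109 m and y of drip_tray in the frame of espresso_machine between -0.006 and 0.006 m and angle between the x axis of drip_tray and the x axis of espresso_machine, either way round below 0.05 rad and angle between drip_tray's own z axis and vertical below 0.03 rad and height (world z) of drip_tray below 0.004 m and linear speed of drip_tray below 0.01 m/s and value of joint portafilter above 0.967 rad); the robot touches nothing.
It fails at once if the drip tray is lifted or tipped (height (world z) of tray_front above 0.04 m or angle between drip_tray's own z axis and vertical above 0.15 rad).
It fails at once if the cup, coaster, tamper or jar is moved by more than 20 mm or tipped (distance of any of coaster, cup, tamper, honey_jar from where it was at the start of the episode above 0.02 m or angle between any of coaster, cup, tamper, honey_jar's own z axis and vertical above 0.3 rad).
It also fails if it takes over 72 s, if anything falls off the work surface, if the arm or the gripper's body presses on something with over 40 N, if the wrist force passes 120 N, or if a joint passes its speed limit or range.

## Working session

There is one attempt and no reset: what is moved stays moved. The work goes in short steps, each a Python script; the robot and the scene stay as the last script left them, time stands still between calls to the robot, and variables do not carry over. Pictures are saved under pics/ and viewed, about 8 in all and at most 12, crops included, and the job is handed in when it is done.

```bash
mkdir -p pics; cat > h.py <<'E'
import numpy as np, cv2
from cell import r, optics
def snap(n,f):
    d=optics.get_image(n); cv2.imwrite(f'pics/{f}.png',d['pixels'][:,:,::-1]); np.savez(f'pics/{f}.npz',**d); return d
def world(d):
    "world xyz per pixel from depth"
    v,u=np.mgrid[:420,:560]; z=d['depth']
    c=np.stack([(u-d['cx'])/d['fx']*z,(v-d['cy'])/d['fy']*z,z,np.ones_like(z)],-1)
    return (c@np.linalg.inv(d['camera_from_world']).T)[...,:3]
E
python3 - <<'E'
from h import *
a=snap('scene','scene0');b=snap('side','side0')
for d in(a,b): print(np.linalg.inv(d['camera_from_world']).round(3),d['fx'])
print(r.finger_overhang,r.current_t(),r.current_ee_rot())
E
```

```text
[[-0.154 -0.851  0.502  0.124]
 [-0.988  0.14  -0.066  0.338]
 [-0.014 -0.506 -0.862  0.84 ]
 [ 0.     0.     0.     1.   ]] 490.2258555741933
[[ 0.871 -0.438  0.222  0.29 ]
 [-0.491 -0.765  0.417 -0.187]
 [-0.013 -0.472 -0.882  1.113]
 [ 0.     0.     0.     1.   ]] 506.2649998813555
0.022 0.1 [ 9.75258486e-01  2.21066901e-01 -8.34643452e-05 -5.51429353e-04]
```

View pics/scene0.png

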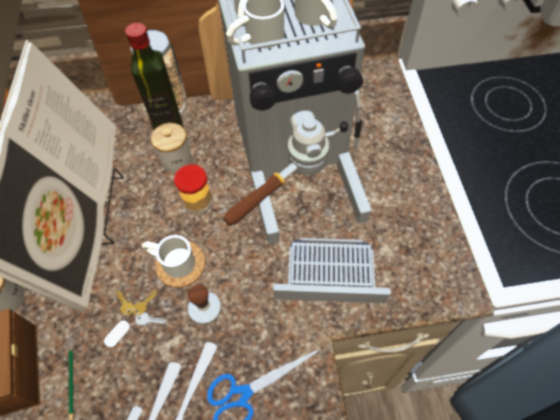

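View pics/side0.png

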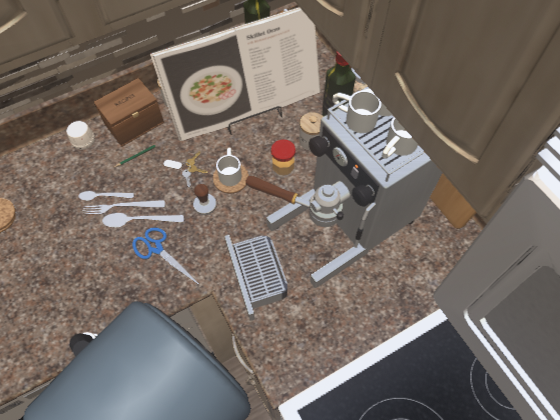

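The scene view shows the tray in front of the bay, with its plate running (275,290)–(388,294). The rail ends are at about (272,236) and (362,214). The wooden handle runs (228,218)–(280,180), with the jar at (192,185), the cup at (175,257) and the tamper at (203,303). The side view agrees. Next I measure from depth.

```bash
python3 - <<'E'
from h import *
for n in('scene0','side0'):
    d=dict(np.load(f'pics/{n}.npz')); W=world(d); P=d['pixels'].astype(int); ok=d['depth']>0
    hsv=cv2.cvtColor(d['pixels'],cv2.COLOR_RGB2HSV)
    print(n,'table z',np.median(W[ok&(abs(W[...,2])<.02)][:,2]).round(4))
    m=(ok&(W[...,2]>.040)&(W[...,2]<.056)&(hsv[...,1]<90)).astype(np.uint8)
    k,L,S,C=cv2.connectedComponentsWithStats(m)
    for i in range(1,k):
        if S[i,4]>120:
            p=W[L==i]; rect=cv2.minAreaRect(p[:,:2].astype(np.float32)*1000)
            print('z49',C[i].round(),S[i,4],np.median(p[:,2]).round(3),[np.round(x,1) for x in rect],cv2.boxPoints(rect).round().tolist())
    H,Sa,V=hsv[...,0].astype(int),hsv[...,1],hsv[...,2]
    m=(ok&(W[...,2]>.115)&(W[...,2]<.155)&((H<14)|(H>172))&(Sa>100)).astype(np.uint8)
    k,L,S,C=cv2.connectedComponentsWithStats(m)
    for i in range(1,k):
        if S[i,4]>100:
            p=W[L==i]; rect=cv2.minAreaRect(p[:,:2].astype(np.float32)*1000)
            print('wood',C[i].round(),p[:,2].min().round(3),p[:,2].max().round(3),[np.round(x,1) for x in rect],cv2.boxPoints(rect).round().tolist())
    m=(ok&(W[...,2]>.045)&(W[...,2]<.12)&(W[...,0]<.75)).astype(np.uint8)
    k,L,S,C=cv2.connectedComponentsWithStats(m)
    for i in range(1,k):
        if S[i,4]>80:
            p=W[L==i]; print('obj',C[i].round(),S[i,4],p.min(0).round(3),p.max(0).round(3))
E
```

```text
scene0 table z -0.0009
z49 [464.  48.] 675 0.048 [array([ 929.8, -198.6]), array([290. ,  59.8]), np.float64(78.5)] [[872.0, -335.0], [930.0, -347.0], [988.0, -63.0], [930.0, -51.0]]
z49 [ 89. 216.] 1255 0.048 [array([660.7, 638.7]), array([ 22.4, 417.2]), np.float64(82.9)] [[452.0, 653.0], [866.0, 602.0], [869.0, 624.0], [455.0, 676.0]]
z49 [175. 155.] 158 0.048 [array([743.9, 478.1]), array([28.6, 64.2]), np.float64(15.1)] [[722.0, 505.0], [738.0, 443.0], [766.0, 451.0], [749.0, 513.0]]
z49 [353. 180.] 812 0.047 [array([619.5, 148. ]), array([142.1,  44.5]), np.float64(5.7)] [[547.0, 163.0], [551.0, 119.0], [692.0, 133.0], [688.0, 177.0]]
z49 [265. 173.] 318 0.047 [array([659.3, 291.3]), array([45.6, 77.2]), np.float64(5.0)] [[633.0, 328.0], [640.0, 251.0], [685.0, 255.0], [679.0, 332.0]]
z49 [269. 216.] 423 0.047 [array([573.4, 311.6]), array([80.6, 22.2]), np.float64(4.9)] [[532.0, 319.0], [534.0, 297.0], [614.0, 304.0], [613.0, 326.0]]
z49 [170. 244.] 133 0.048 [array([535.9, 492. ]), array([23.6, 52.2]), np.float64(18.3)] [[516.0, 513.0], [533.0, 463.0], [555.0, 471.0], [539.0,
[... 2864 characters left out ...]
 [0.453 0.625 0.045] [0.75  0.698 0.12 ]
obj [305. 129.] 235 [0.728 0.453 0.045] [0.75  0.513 0.087]
obj [ 77. 130.] 308 [0.2   0.762 0.045] [0.255 0.822 0.057]
obj [282. 154.] 598 [0.62  0.413 0.045] [0.682 0.477 0.091]
obj [228. 165.] 278 [0.489 0.456 0.045] [0.549 0.542 0.068]
obj [312. 188.] 176 [0.63  0.296 0.045] [0.674 0.332 0.12 ]
obj [201. 192.] 192 [0.41  0.431 0.045] [0.444 0.462 0.092]
obj [282. 212.] 263 [0.533 0.299 0.045] [0.624 0.324 0.054]
obj [349. 223.] 290 [0.679 0.167 0.045] [0.686 0.226 0.12 ]
obj [351. 252.] 876 [0.549 0.122 0.045] [0.75  0.155 0.12 ]
obj [249. 280.] 671 [0.386 0.128 0.045] [0.487 0.322 0.057]
obj [253. 258.] 476 [0.417 0.187 0.045] [0.512 0.294 0.052]
```

Machine from the rail ends: origin about (0.634, 0.2285), yaw +5°. Checks against the given sizes: rail spacing came out 178 mm (given 178), handle reach 193 mm (190) and handle angle 59.5° (60). The tray is 123 mm out, 18 mm to the left and turned -16.5° relative to the machine. I'll push with the open jaws spanning the plate. The right finger touches first and squares the tray up.

```bash
cat >> h.py <<'E'
from scipy.spatial.transform import Rotation as R
O=np.array([.634,.2285]); PSI=np.radians(5.0)
def mw(x,y,z): # machine -> world
    c,s=np.cos(PSI),np.sin(PSI); return [O[0]+c*x-s*y,O[1]+s*x+c*y,z]
def rot(tilt=0,yaw=0):
    "tool down, leaning back by tilt (deg) so tips lead in +x of machine, jaws along machine y"
    a=PSI+np.radians(yaw); t=np.radians(tilt)
    z=np.array([np.cos(a)*np.sin(t),np.sin(a)*np.sin(t),-np.cos(t)]); y=np.array([np.sin(a),-np.cos(a),0])
    return R.from_matrix(np.c_[np.cross(y,z),y,z]).as_quat()
def tray(f):
    "tray front plate in machine frame from scene depth"
    d=snap('scene',f); W=world(d); hsv=cv2.cvtColor(d['pixels'],cv2.COLOR_RGB2HSV)
    M=(W[...,:2]-O)@np.array([[np.cos(PSI),-np.sin(PSI)],[np.sin(PSI),np.cos(PSI)]])
    m=(d['depth']>0)&(W[...,2]>.040)&(W[...,2]<.055)&(hsv[...,1]<90)&(M[...,0]<-.08)&(abs(M[...,1])<.13)&(M[...,0]>-.27)
    k,L,S,C=cv2.connectedComponentsWithStats(m.astype(np.uint8)); i=1+S[1:,4].argmax()
    rect=cv2.minAreaRect(M[L==i].astype(np.float32)*1000); print('tray',S[i,4],rect,cv2.boxPoints(rect).round(1).tolist())
def st(): print(r.current_t(),np.round(r.current_tool_pos(),4),np.round(r.current_contact_force(),2))
E
python3 - <<'E'
from h import *
q=rot(20)
r.move_to(mw(-.325,0,.16),q); st()
r.move_linear(mw(-.325,0,.032)); st()
for x in(-.275,-.25,-.225):
    r.move_linear(mw(x,0,.032),vel=.06); st()
tray('s1')
E
```

```text
2.6083 [0.3106 0.2    0.1601] [-0.78 -0.09  0.04]Traceback (most recent call last):
  File "<stdin>", line 4, in <module>
cell.PlanningError: the arm cannot follow that straight line within its joint ranges
```

```bash
python3 - <<'E'
from h import *
for t in(0,5,10,15,20):
  print(t,[(x,r.inverse_kinematics(mw(x,0,.032),rot(t)) is not None) for x in(-.325,-.31,-.295,-.28,-.2,-.12)])
E
```

```text
0 [(-0.325, True), (-0.31, True), (-0.295, True), (-0.28, True), (-0.2, True), (-0.12, True)]
5 [(-0.325, True), (-0.31, True), (-0.295, True), (-0.28, True), (-0.2, True), (-0.12, True)]
10 [(-0.325, True), (-0.31, True), (-0.295, True), (-0.28, True), (-0.2, True), (-0.12, True)]
15 [(-0.325, False), (-0.31, True), (-0.295, True), (-0.28, True), (-0.2, True), (-0.12, True)]
20 [(-0.325, True), (-0.31, True), (-0.295, True), (-0.28, True), (-0.2, True), (-0.12, True)]
```

Reachable at low tilt. I'll use 8° for the first push and more tilt later.

```bash
python3 - <<'E'
from h import *
r.move_to(mw(-.31,0,.16),rot(8)); 
r.move_linear(mw(-.305,0,.032)); st()
for x in(-.275,-.25,-.225):
    r.move_linear(mw(x,0,.032),vel=.06); st()
tray('s1')
E
```

```text
4.025 [0.3302 0.2021 0.0325] [-0.07  0.48  0.04]
4.675 [0.3599 0.2043 0.0319] [-0.45  0.8  -0.19]
5.2417 [0.3851 0.2067 0.0319] [-0.45 -0.11 -0.21]
5.8083 [0.4101 0.2089 0.032 ] [ 0.08  0.16 -0.23]
tray 85 ((-86.69278717041016, 88.15998077392578), (12.196139335632324, 21.692188262939453), 0.5329477190971375) [[-92.9000015258789, 98.9000015258789], [-92.69999694824219, 77.30000305175781], [-80.5, 77.4000015258789], [-80.69999694824219, 99.0999984741211]]
```

View pics/s1.png

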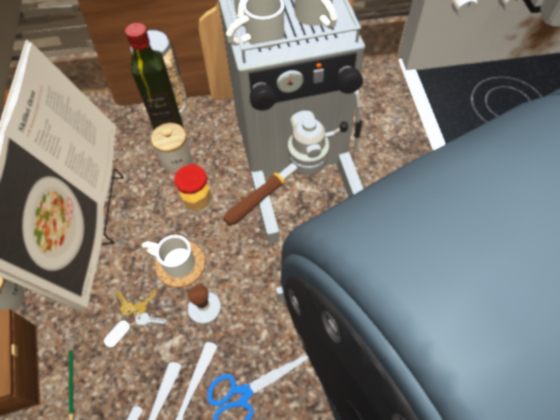

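The arm hides the tray in the scene view; the left rail end reads (-93, 88) mm, which confirms the machine pose. I'll try the side camera.

```bash
sed -i "s/def tray(f):/def tray(f,cam='side'):/; s/snap('scene',f)/snap(cam,f)/" h.py
python3 - <<'E'
from h import *
tray('s2')
E
```

```text
tray 1568 ((-161.54638671875, -5.8167877197265625), (175.32723999023438, 102.81067657470703), 88.55442810058594) [[-215.10000610351562, -92.19999694824219], [-112.4000015258789, -94.69999694824219], [-107.9000015258789, 80.5], [-210.6999969482422, 83.0999984741211]]
```

View pics/s2.png

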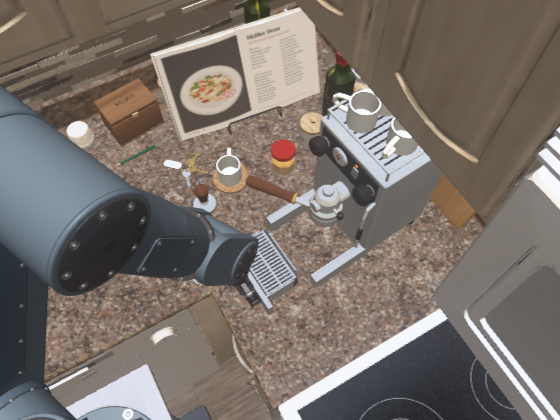

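The side view shows the tray (230–297, 235–305) nearly square now, about -1.5°, with the rear at x≈-0.11. The arm occludes the left end of the plate. Now for its lateral offset.

```bash
python3 - <<'E'
from h import *
d=dict(np.load('pics/s2.npz')); W=world(d)
M=(W[...,:2]-O)@np.array([[np.cos(PSI),-np.sin(PSI)],[np.sin(PSI),np.cos(PSI)]])
z=W[...,2]; m=(d['depth']>0)&(z>.036)&(z<.056)&(abs(M[...,1])<.13)
for a in range(-225,-60,10):
    y=M[...,1][m&(M[...,0]*1000>a)&(M[...,0]*1000<a+10)]*1000
    if len(y)>5: print(a,len(y),y.min().round(1),np.percentile(y,3).round(1),np.percentile(y,97).round(1),y.max().round(1))
E
```

```text
-215 181 -92.3 -90.9 -5.1 1.6
-205 116 -89.9 -82.8 6.6 12.4
-195 132 -66.0 -65.1 13.9 16.2
-185 134 -67.0 -66.1 18.4 23.2
-175 144 -67.6 -66.2 25.0 32.9
-165 168 -67.2 -66.1 35.1 40.3
-155 170 -67.4 -66.5 47.1 80.6
-145 215 -68.0 -67.1 76.6 81.4
-135 237 -68.4 -64.2 75.5 81.0
-125 196 -67.0 -63.0 74.1 79.0
-115 117 -56.4 -49.7 69.5 74.1
-95 90 -100.6 -99.7 97.3 99.5
-85 88 -100.5 -99.7 97.2 98.9
-75 83 -100.1 -99.6 96.8 97.6
-65 90 -100.6 -100.1 97.4 99.3
```

Referenced to the rails (-100.5..98.5), the tray body (-67.5..80) sits about 7 mm too far left. I'll nudge it right with the shut fingers, on its left flank beside the centre of mass.

```bash
cat >> h.py <<'E'
def ext(f):
    d=snap('side',f); W=world(d)
    M=(W[...,:2]-O)@np.array([[np.cos(PSI),-np.sin(PSI)],[np.sin(PSI),np.cos(PSI)]])
    z=W[...,2]; m=(d['depth']>0)&(z>.036)&(z<.056)&(abs(M[...,1])<.13)
    for a in range(-225,-60,10):
        y=M[...,1][m&(M[...,0]*1000>a)&(M[...,0]*1000<a+10)]*1000
        if len(y)>5: print(a,len(y),np.percentile(y,[1,99]).round(1))
E
python3 - <<'E'
from h import *
r.move_linear(mw(-.25,0,.032)); r.move_linear(mw(-.25,0,.15),vel=.25); r.set_gripper(0)
r.move_to(mw(-.165,.128,.15),rot(15)); st()
r.move_linear(mw(-.165,.128,.040)); st()
r.move_linear(mw(-.165,.097,.040),vel=.06); st()
r.move_linear(mw(-.165,.0875,.040),vel=.03); st()
r.move_linear(mw(-.165,.128,.040)); r.move_linear(mw(-.165,.128,.16),vel=.25);r.move_linear(mw(-.25,.05,.16),vel=.3); st()
tray('s3'); ext('s4')
E
```

```text
8.2833 [0.458  0.3414 0.1496] [-0.24 -0.01 -0.21]
9.1667 [0.4589 0.3417 0.0409] [ 0.57  0.93 -0.28]
9.8333 [0.4613 0.3107 0.0401] [-0.18 -1.04  1.02]
10.3 [0.462  0.3011 0.04  ] [0.44 0.61 0.06]
11.8833 [0.3802 0.256  0.1592] [ 1.14 -0.45  1.16]
tray 2177 ((-159.78359985351562, -2.1452484130859375), (198.82701110839844, 102.94462585449219), 89.45523071289062) [[-212.1999969482422, -101.0999984741211], [-109.30000305175781, -102.0], [-107.4000015258789, 96.80000305175781], [-210.3000030517578, 97.80000305175781]]
-215 296 [-100.4   93.3]
-205 264 [-99.8  94.4]
-195 254 [-75.   71.7]
-185 227 [-74.6  71.5]
-175 224 [-75.1  71.3]
-165 242 [-75.   71.6]
-155 218 [-75.6  71.6]
-145 233 [-75.5  71.1]
-135 230 [-75.5  71.8]
-125 215 [-73.3  68.2]
-115 133 [-66.   63.4]
-95 92 [-99.6  97.9]
-85 84 [-100.3   97.7]
-75 88 [-100.3   98.9]
-65 83 [-100.2   98.8]
```

View pics/s4.png

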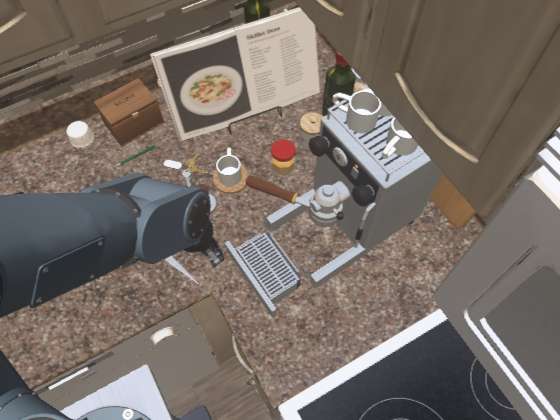

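The tray is now about -1 mm off centre and -0.5° in yaw. Next, push it home with the open jaws, watching the force.

```bash
python3 - <<'E'
from h import *
r.set_gripper(1.0)
r.move_to(mw(-.25,-.001,.15),rot(15)); r.move_linear(mw(-.25,-.001,.032)); st()
r.move_linear(mw(-.17,-.001,.032),vel=.08); st()
r.move_linear(mw(-.13,-.001,.032),vel=.06); st()
x=-.13
while x<-.108:
    x+=.002; r.move_linear(mw(x,-.001,.032),vel=.04); f=r.current_contact_force(); print(round(x,3),np.round(f,1))
    if np.hypot(f[0],f[1])>15: break
st()
r.move_linear(mw(-.18,-.001,.032)); r.move_linear(mw(-.22,-.001,.16),vel=.25); r.set_gripper(0); st()
tray('s5'); ext('s6')
E
```

```text
14.025 [0.3852 0.2062 0.0323] [0.4  0.19 0.26]
15.175 [0.4646 0.2127 0.0321] [ 0.88 -0.34  0.43]
15.9917 [0.5047 0.2162 0.0321] [0.92 0.14 1.03]
-0.128 [-0.3  0.2 -0.2]
-0.126 [-1.1 -0.2 -0.9]
-0.124 [-0.3  0.1  0.3]
-0.122 [-1.1 -0.4 -0. ]
-0.12 [-0.9  0.  -0.2]
-0.118 [-0.5  0.4  0.6]
-0.116 [-0.3 -0.2 -0.7]
-0.114 [-4.8 -1.3  2.1]
-0.112 [-13.7  -1.8   4.7]
-0.11 [-22.3  -2.9   8.6]
18.4917 [0.5204 0.2169 0.0304] [-22.3   -2.87   8.56]
20.5583 [0.4149 0.2083 0.16  ] [ 0.73 -0.36  0.58]
tray 801 ((-93.203125, -0.6823577880859375), (26.175039291381836, 200.6082305908203), 0.00959005393087864) [[-106.30000305175781, 99.5999984741211], [-106.30000305175781, -101.0], [-80.0999984741211, -101.0], [-80.0999984741211, 99.5999984741211]]
-115 38 [-93.5  95.2]
-105 420 [-100.7   93.9]
-95 289 [-99.3  96.1]
-85 282 [-99.5  96.6]
-75 272 [-100.3   96.7]
-65 286 [-99.7  97.9]
```

The tray is home: face at about -0.106, yaw 0, 22 N against the stop. Now the handle. I'll put the shut fingers down behind it, on its far left side and above the jar and cup, then sweep it round.

```bash
python3 - <<'E'
from h import *
def wp(phi,off,z=.135,rho=.145):
    p=np.radians(phi); return mw(rho*np.cos(p)+off*np.sin(p), rho*np.sin(p)-off*np.cos(p), z), rot(0,phi-180)
ok=[r.inverse_kinematics(*wp(*a)) is not None for a in[(120,.055,.22),(120,.055),(120,.03),(140,.0275),(160,.0275),(180,.0275)]]
print(ok)
if all(ok):
    r.move_linear(mw(-.22,-.001,.24),vel=.3)
    r.move_to(*wp(120,.055,.24)); st(); print(np.round(r.current_q(),2))
    r.move_linear(wp(120,.055)[0]); st()
    for ph,off in [(120,.03)]+[(a,.0275) for a in range(125,181,5)]:
        p,q=wp(ph,off); r.move_linear(p,q,vel=.08); print(ph,np.round(r.current_contact_force(),1))
    off=.0275
    while off>.012:
        off-=.002; r.move_linear(wp(180,off)[0],vel=.03); f=r.current_contact_force(); print(round(off,4),np.round(f,1))
        if np.hypot(f[0],f[1])>12: break
    st()
E
```

```text
[False, False, False, True, True, True]
```

```bash
python3 - <<'E'
from h import *
def P(phi,off,z=.135,rho=.145):
    p=np.radians(phi); return mw(rho*np.cos(p)+off*np.sin(p), rho*np.sin(p)-off*np.cos(p), z)
for yaw in(-60,-45,-30,-15,0,30,60,120):
    print(yaw,[None if (q:=r.inverse_kinematics(P(*a),rot(0,yaw))) is None else np.round(q[[0,4,5]] if hasattr(q,'shape') else [q[0],q[4],q[5]],2).tolist() for a in[(120,.055,.24),(120,.055),(150,.0275),(180,.0275)]])
E
```

```text
-60 [None, None, None, None]
-45 [[0.5, 1.28, 2.77], [0.5, 1.1, 2.77], [0.47, 0.95, 2.74], [0.38, 0.88, 2.65]]
-30 [[0.5, 1.28, 2.51], [0.5, 1.1, 2.51], [0.47, 0.95, 2.48], [0.38, 0.88, 2.38]]
-15 [[0.5, 1.28, 2.25], [0.5, 1.1, 2.25], [0.47, 0.95, 2.22], [0.38, 0.88, 2.12]]
0 [[0.5, 1.28, 1.98], [0.5, 1.1, 1.98], [0.47, 0.95, 1.96], [0.38, 0.88, 1.86]]
30 [[0.5, 1.28, 1.46], [0.5, 1.1, 1.46], [0.47, 0.95, 1.43], [0.38, 0.88, 1.34]]
60 [[0.5, 1.28, 0.94], [0.5, 1.1, 0.94], [0.47, 0.95, 0.91], [0.38, 0.88, 0.81]]
120 [[0.5, 1.28, -0.11], [0.5, 1.1, -0.11], [0.47, 0.95, -0.14], [0.38, 0.88, -0.23]]
```

Only the yaw beyond -45° is out of range, so I'll clamp it there.

```bash
python3 - <<'E'
from h import *
def wp(phi,off,z=.135,rho=.145):
    p=np.radians(phi); return mw(rho*np.cos(p)+off*np.sin(p), rho*np.sin(p)-off*np.cos(p), z), rot(0,max(phi-180,-45))
r.move_linear(mw(-.22,-.001,.24),vel=.3)
r.move_to(*wp(120,.058,.24)); st()
r.move_linear(wp(120,.058)[0]); st()
for ph,off in [(120,.034)]+[(a,.0275) for a in range(125,181,5)]:
    p,q=wp(ph,off); r.move_linear(p,q,vel=.08); print(ph,np.round(r.current_contact_force(),1))
off=.0275
while off>.012:
    off-=.002; r.move_linear(wp(180,off)[0],vel=.03); f=r.current_contact_force(); print(round(off,4),np.round(f,1))
    if np.hypot(f[0],f[1])>12: break
st()
r.move_linear(wp(180,.06)[0]); r.move_linear(wp(180,.06,.26)[0],vel=.3)
r.move_linear(mw(-.27,.0,.26),vel=.3); st()
tray('s7')
E
```

```text
22.0583 [0.5978 0.3799 0.2391] [0.13 0.06 0.42]
22.9083 [0.5988 0.3807 0.1363] [-0.12 -0.05  0.67]
120 [ 0.3 -0.4  0.1]
125 [-0.3  0.1 -0.2]
130 [0.8 0.5 0.7]
135 [ 0.6 -0.3 -0.2]
140 [0.4 0.2 0.7]
145 [ 0.1 -0.7  0.7]
150 [0.6 0.6 0.1]
155 [-0.4 -0.8 -0.7]
160 [ 0.6  0.2 -0.1]
165 [ 0.1 -0.  -0.2]
170 [-0.8  0.8 -0. ]
175 [-0.5 -0.   0.8]
180 [ 0.6 -0.7  0.1]
0.0255 [-0.4  5.3  0.4]
0.0235 [-2.3 18.9 -3. ]
27.6417 [0.4874 0.2414 0.1351] [-2.26 18.86 -2.96]
29.2083 [0.365  0.2047 0.2595] [ 0.17 -0.61  0.78]
tray 503 ((-92.8509750366211, -40.050785064697266), (122.5704345703125, 25.931333541870117), 89.71390533447266) [[-106.0999984741211, -101.30000305175781], [-80.19999694824219, -101.4000015258789], [-79.5999984741211, 21.200000762939453], [-105.5, 21.299999237060547]]
```

View pics/s7.png

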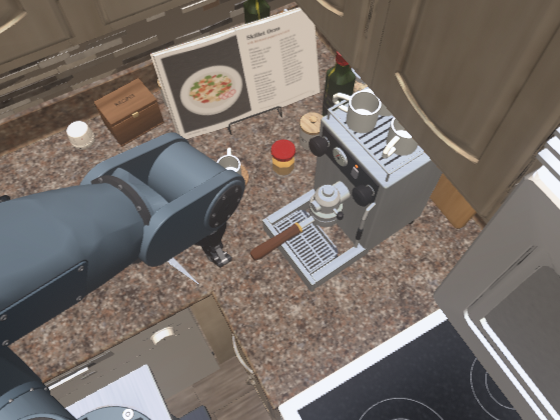

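The tray is home and the handle (252,253)–(300,228) points straight out, with the stop felt at 19 N. I'll move clear, measure the handle angle and the bystanders, then hand in.

```bash
python3 - <<'E'
from h import *
r.set_joints([-1.21,.351,1.652,0,1.139,-.085])
tray('s8','scene')
d=dict(np.load('pics/s8.npz')); W=world(d); hsv=cv2.cvtColor(d['pixels'],cv2.COLOR_RGB2HSV)
z=W[...,2]; H=hsv[...,0]
m=(d['depth']>0)&(z>.115)&(z<.155)&((H<14)|(H>172))&(hsv[...,1]>100)&(W[...,0]<.62)&(W[...,1]<.45)
l=cv2.fitLine(W[m][:,:2].astype(np.float32),cv2.DIST_L2,0,.001,.001).ravel(); print('handle deg',np.degrees(np.arctan2(l[1],l[0])),'line',l,m.sum())
m=((d['depth']>0)&(z>.045)&(z<.12)&(W[...,0]<.75)).astype(np.uint8)
k,L,S,C=cv2.connectedComponentsWithStats(m)
for i in range(1,k):
    p=W[L==i]
    if S[i,4]>200 and .4<p[:,1].mean()<.52: print(C[i].round(),p.min(0).round(3),p.max(0).round(3))
st()
E
```

```text
tray 655 ((-93.08589935302734, 46.56340026855469), (105.00560760498047, 25.70952796936035), 89.95774841308594) [[-106.0, -5.900000095367432], [-80.30000305175781, -5.900000095367432], [-80.19999694824219, 99.0999984741211], [-105.9000015258789, 99.0999984741211]]
handle deg 5.6256275 line [0.99518365 0.09802804 0.49280253 0.21793652] 845
[171. 149.] [0.729 0.453 0.045] [0.75  0.514 0.085]
[192. 183.] [0.621 0.414 0.045] [0.684 0.477 0.088]
[170. 251.] [0.49  0.457 0.045] [0.551 0.543 0.066]
[199. 295.] [0.411 0.43  0.045] [0.445 0.464 0.088]
31.8333 [ 0.2375 -0.4959  0.2531] [ 0.28 -0.22 -0.33]
```

View pics/s8.png

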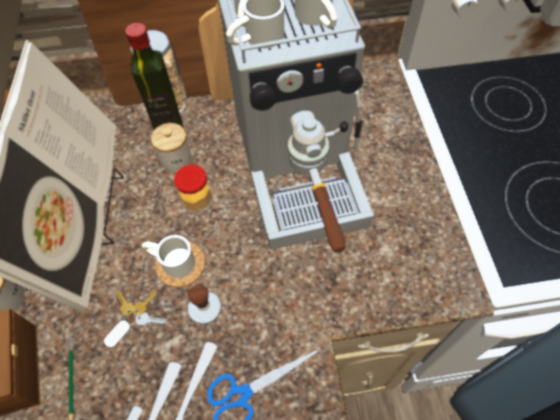

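The tray plate is tight on the rails, running (268,236)–(372,212). The handle points straight out at 5.6°, against the machine's 5.0°. The cup, jar and tamper haven't moved.

```bash
python3 -c "
from h import *
r.hand_in()"
```

```text
the job is handed in; nothing more can be done
```

The drip tray is home against both rail ends, the portafilter is locked straight out, and I handed the job in at about 32 s of the 72 s allowed.

**What I did**
- **Squaring up:** I turned the tray into line with the open fingertips. It still sat about 7 mm too far left, so I nudged it right with the outside of the shut fingers.
- **Pushing home:** I pushed the tray in until the force rose to about 22 N at the stop.
- **Handle:** I swept it round from the left until it met its stop at about 19 N, then moved the arm clear.

**What the last checks showed**
- **Tray:** the front face is at x ≈ -0.106 m (home is -0.105), y within about 1 mm of centre and square to within 0.1°.
- **Handle:** it measures 5.6° against 5.0° for the machine, about 0.01 rad from locked and within the 0.08 rad allowed.
- **Other things:** the cup, tamper and jar read within 1 mm of where they started. I only checked the coaster by eye, under the unmoved cup.

**What went wrong on the way**
- Two approach poses were out of the arm's reach and were replanned before anything moved.
- The scene camera was blocked by the arm during the pushes, so I used the side camera for those.

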